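# Pin the hinged end of a plaster mould shut

### The arm

A 7-joint arm with a two-finger parallel gripper is mounted at the origin on the work surface. World frame = base frame: x ahead of the robot, y to its left, z up, the work surface at z = 0. Lengths are in m, angles in rad, forces in N, time in s.
With the tool pointing down it reaches from about 0.425 to 0.825 m from the base axis. Payload 3.6 kg.
Tool frame: the origin (TCP) lies where the fingers leave the gripper's body, on its centre line; the fingertips stand 73 mm ahead of it and the grasp point (between the pads) lies 54 mm ahead of it; z points along the fingers, y is the line along which they close (so a half turn about z gives the same grasp; the last joint's range is limited). The gripper opens to 85 mm and grips with 20 to 120 N. Pads are 22 mm wide; open, the fingers measure 114 mm over their backs; the gripper's body (76 mm by 85 mm) begins 54 mm behind the grasp point. The pads swing forward as they close: fully open they stand 13 mm farther back than shut.
Start: joints at [-1.147, 0.615, -0.013, 1.423, 0.008, 1.103, -0.04], TCP at [0.283, 0.585, 0.304] pointing down, gripper open.
Joint ranges: [-3.12, 3.12], [-0.3, 2.06], [-1.34, 1.32], [0.26, 2.42], [-1.36, 4.5], [0.01, 1.98], [-2.84, 2.84]. Speed limits (rad/s): [2.79, 2.79, 3.14, 3.14, 3.14, 3.14, 3.14].

### API

Orientations are given as a unit quaternion [x, y, z, w].
In Python, from station import arm, snapshot, camera_info, ticket gives the robot as it stands. Calls block until the motion is done:
- arm.movep(position, orientation): joint-space move of the TCP to a pose.
- arm.line_to(position, velocity=0.15, ori=None): straight line of the TCP; ori=None keeps the orientation; velocity is the mean speed in m/s.
- arm.move_j(angles): joint-space move.
- arm.move_gripper(opening, effort=None): opening from 0.0 (shut) to 1.0 (fully open); effort is the grip in N (None keeps the last); returns when the fingers have stopped.
- arm.pause(seconds).
- arm.ik(position, orientation): joint angles nearest the present ones, or None.
- snapshot(name): name is "side" or "top" or "wrist"; returns the picture (384x512x3 uint8, blue, green, red); there is no depth.
- camera_info(name): a dict with "fx", "fy", "cx", "cy" (pixels), "dist_coeffs" ([k1, k2, p1, p2, k3] as OpenCV has them; the pictures are not rectified), "R" (3x3) and "t" (3): a world point X has camera coordinates R X + t; the wrist camera has in their place "T_tool_cam" (4x4, takes a point from camera to tool coordinates, whose origin is the TCP and whose axes are the flange's). Camera axes: x right, y down, z forward; pixel columns grow to the right and rows downward; lengths in m; the calibration is good to about 2 mm. A picture is of the moment at which its call begins: read the wrist's pose just before it. camera_info takes no time and is no camera call.
A pose or a line that the arm cannot do raises arm.MotionError and nothing moves.
- ticket.finish_job(): hands the job in; it is judged then, once.
Readings, each from a call of its own:
- arm.read_time(): time.
- arm.read_joint_positions(): joint angles.
- arm.read_dq(): joint speeds.
- arm.read_effort(): joint torques, N m.
- arm.read_tool_pos(): TCP position.
- arm.read_eef_rot(): TCP orientation.
- arm.read_ft_force(): force on the tool from outside, world axes, zero at the start.
- arm.read_wrist_torque(): the same for the moment, N m.
- arm.read_opening(): opening from 0.0 (shut) to 1.0 (fully open).
- arm.read_finger_force(): force on a finger pad.
Only numpy, scipy, OpenCV 4.12 (cv2) and the standard library are available. Lean on these libraries where they do the work, as an engineer would, in place of code of your own. Each camera call takes 0.05 s, during which the arm holds its last target. There are 200 camera calls.

### The job

Get the plaster mould ready for pouring: swing its hinged end board shut, then take the slim pin with the flat tab out of the stand and push it, without forcing it, down the slanting clevis on the mould's corner, through both ears and the end board's tongue, until its collar lies flush on the upper ear. Let go of it there, and leave the stout ball-headed pin in the stand and the other things on the bench where they are.

Things in the scene. Friction and masses are not known exactly. Their poses are not given: they have to be found in the camera images.
- mould: Fixed casting mould: grey board 12 mm thick with three plywood walls 18 mm thick, tops 102 mm above the bench; outside 150 (x) by 240 mm (y). The fourth wall, at its -y end, is the hinged end board. Origin on the bench under the middle of the walled space, z up; -x is the robot's left, the end board faces the robot. Board edges: 170 mm from it to -x, 100 to +x, 165 to -y, 135 to +y.
- clevis: U-shaped steel clevis fixed off the mould's near corner (mould x -145, y -111, z 80 mm). Origin on the bore midway between the ears. z: the bore, upwards, leaning 30 degrees from vertical to the mould's -x (the robot's left); y: the mould's y. Ears 46 x 46 x 8 mm, outer faces at z +16 and -16 mm, each with a 16 mm round through hole. A web closes the +y side; the tongue enters at the open -y side.
- gate (a joint): Angle of the end board about its vertical hinge (at mould x 66, y -111 mm), rad: 0 is shut with the tongue's hole on the bore line; grows to 0.55 as its free end swings out to the mould's -y. It moves with about 3 N at its end, stays where it is left, and when pushed fully home stops about 0.02 rad past zero (4 mm too far at the tongue).
- gate_end (a point): Point on the end board's top edge at its free end, mid-thickness, 141 mm from the hinge line, 102 mm above the bench. The board is plywood 18 mm thick, from 13 to 102 mm above the bench. Just beyond, a steel post 10 x 18 mm rises to 121 mm and carries the tongue.
- stand: Wooden pin stand, fixed: shelf 60 x 170 x 12 mm whose top is 105 mm above the bench, on two end legs, with two 22 mm through holes at y +45 and -45 mm, one pin hanging in each by its collar (either way round). Origin on the bench under its middle, z up.
- pin: The slim steel pin to use, 118 mm long, 0.14 kg. Origin on its axis at the underside of its collar, z along it to the tab. Below: round shaft 14 mm diameter, 70 mm long, the last 30 mm tapering to a 10 mm point. Collar 30 mm diameter, 6 mm thick. Above: flat upright tab 28 mm (pin x) by 12 mm thick (pin y), from z 6 to 48 mm. Grip it across the 12 mm.
- pin_tip (a point): Point of the slim pin, on its axis, 70 mm below the collar's underside.
- stout_pin: The other pin, not to be used: stout 20 mm shaft 55 mm long, 32 mm collar, 30 mm ball on top. Origin on its axis at the underside of the collar.
- scraper: Bystander: scraper with red handle, 220 mm, lying flat; origin under its middle.
- mallet: Bystander: mallet with wooden handle, 260 mm, lying; origin under its middle.
- bowl: Bystander: blue plaster bowl, 170 mm across, 75 mm high; origin under its middle.
- jar: Bystander: lidded jar, 68 mm across, 100 mm high; origin under its middle.
- clamp: Bystander: steel bar clamp lying flat, about 290 x 100 mm, 30 mm high; origin under the middle of its bar.
- tile: Bystander: cast plaster tile 100 x 120 x 22 mm; origin under its middle.
- offcut: Bystander: plaster offcut 30 x 70 x 28 mm on the mould's grey board in front of the walls; origin under its middle.
- tongue_root (a point): On the post, 146 mm from the hinge, 117 mm up, root of the tongue: a 6 mm steel plate 34 mm wide slanting down to the clevis, with a 17 mm hole 211 mm from the hinge. It floats up to 4 mm either way along its length (clevis x), 3 N of friction, unmeasured: the pin's point, pressed in with 5 to 20 N, draws it and the board into line; if it lands beside the hole, ease back and shift 1 to 2 mm.
Things that resemble listed ones, but are neither listed nor needed, are in the scene too. Leave any red or yellow look-alike of the pin alone.

How it is judged:
By the outcome, as a careful person would: the job done as asked, in the order asked, and still so for the second after the job is handed in, with the robot touching nothing.
It also fails if it takes over 61 s, if anything falls off the work surface, if the arm or the gripper's body presses on something with over 40 N, if the wrist force passes 120 N, or if a joint passes its speed limit or range.

## Working session

There is one attempt and no reset: what is moved stays moved. The work goes in short steps, each a Python script; the robot and the scene stay as the last script left them, time stands still between calls to the robot, and variables do not carry over. Pictures are saved under pics/ and viewed, at most 10 in all, crops included, and the job is handed in when it is done.

```bash
ls; mkdir -p pics; python3 - <<'E'
from station import arm, snapshot, camera_info
import cv2
for n in("top","side"):
    cv2.imwrite(f"pics/{n}0.png",cv2.resize(snapshot(n),(800,600),interpolation=cv2.INTER_CUBIC)); print(n,camera_info(n))
print(camera_info("wrist")); print(arm.read_time(),arm.read_eef_rot(),arm.read_tool_pos())
E
```

```text
pics
top {'fx': 424.78381444923247, 'fy': 424.78381444923247, 'cx': 255.78079653982758, 'cy': 192.0984936454817, 'dist_coeffs': array([-0.135715,  0.      ,  0.      ,  0.      ,  0.      ]), 'R': array([[-0.00638825, -0.9998247 , -0.01759994],
       [-0.98155283,  0.00963277, -0.19094829],
       [ 0.19108436,  0.01605545, -0.9814423 ]]), 't': array([0.0209904 , 0.57535547, 1.24877363])}
side {'fx': 463.72755315259326, 'fy': 463.72755315259326, 'cx': 257.76774493235257, 'cy': 195.05481607481985, 'dist_coeffs': array([0.02824608, 0.        , 0.        , 0.        , 0.        ]), 'R': array([[-0.94533671,  0.32563594, -0.01731296],
       [ 0.22467668,  0.61192937, -0.75832898],
       [-0.23634486, -0.72076604, -0.6516421 ]]), 't': array([ 0.55719488, -0.02772936,  1.89854502])}
{'fx': 303.7058327870215, 'fy': 303.7058327870215, 'cx': 255.16859444685804, 'cy': 191.45364182213623, 'dist_coeffs': array([0.01731409, 0.        , 0.        , 0.        , 0.        ]), 'T_tool_cam': array([[-4.03537619e-04, -9.44809530e-01, -3.27619885e-01,
         8.49169827e-02],
       [ 9.99999369e-01, -7.24797780e-04,  8.58490276e-04,
        -1.51143832e-03],
       [-1.04856796e-03, -3.27619332e-01,  9.44809226e-01,
        -7.02851303e-02],
       [ 0.00000000e+00,  0.00000000e+00,  0.00000000e+00,
         1.00000000e+00]])}
0.1 [ 2.23459890e-01  9.74712429e-01 -1.13671230e-03 -2.56722391e-04] [0.28292055 0.5846181  0.30284954]
```

View pics/top0.png

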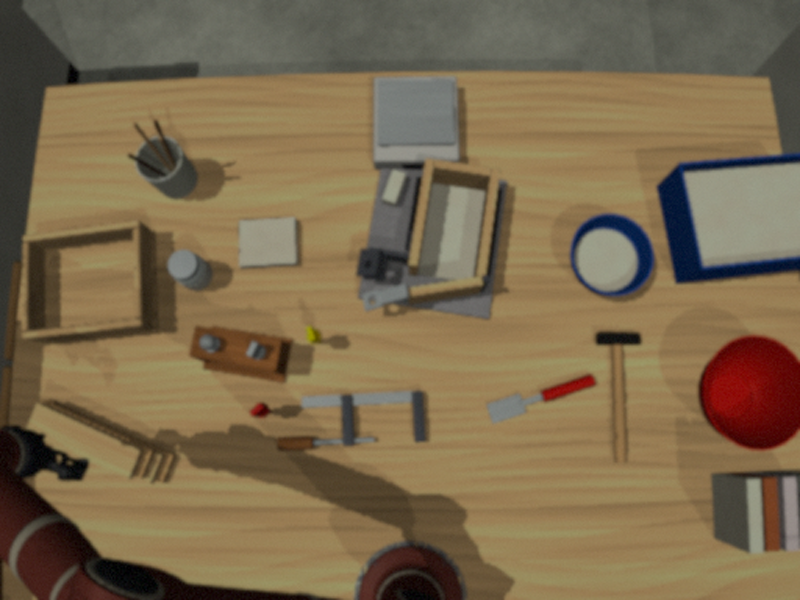

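View pics/side0.png

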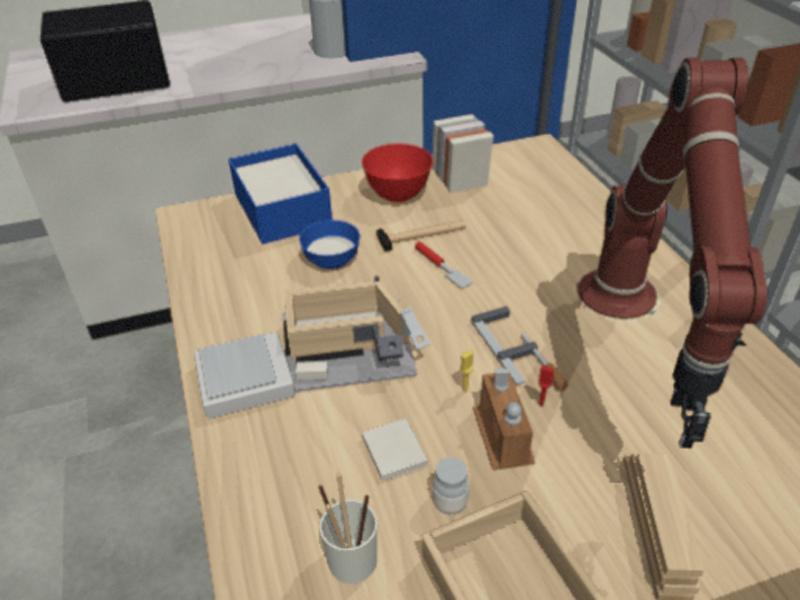

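The top view (800 px scale) shows these pin candidates:
- flat-tab steel pin in the stand at (256,350)
- stout ball-headed pin in the stand at (208,342)
- yellow look-alike at (313,333)
- red look-alike at (260,409)

I choose the flat-tab one. The clevis is at about (372,265), the open tongue at (385,298) and the mould walls at (410-500, 160-295). The side view agrees: the tab is at (502,380) and the ball at (513,412).

```bash
cat >h.py <<'E'
import numpy as np, cv2
from scipy.spatial.transform import Rotation as R
from station import arm, snapshot, camera_info
def cam(name, pose=None):
    c=camera_info(name); K=np.array([[c['fx'],0,c['cx']],[0,c['fy'],c['cy']],[0,0,1]])
    if name!='wrist': Rc,t=np.array(c['R']),np.array(c['t'])
    else:
        p,q=pose; T=np.eye(4); T[:3,:3]=R.from_quat(q).as_matrix(); T[:3,3]=p
        W=np.linalg.inv(T@c['T_tool_cam']); Rc,t=W[:3,:3],W[:3,3]
    return K,np.array(c['dist_coeffs']),Rc,t
def ray(C,uv):
    K,d,Rc,t=C; n=cv2.undistortPoints(np.array(uv,float).reshape(-1,1,2),K,d).reshape(-1,2)
    return -Rc.T@t, np.c_[n,np.ones(len(n))]@Rc
def plane(C,uv,z):
    o,D=ray(C,uv); return o+D*((z-o[2])/D[:,2])[:,None]
def proj(C,X):
    K,d,Rc,t=C; return cv2.projectPoints(np.array(X,float).reshape(-1,1,3),cv2.Rodrigues(Rc)[0],t,K,d)[0].reshape(-1,2)
def down(yaw): # tool z down, tool x at world yaw
    c,s=np.cos(yaw),np.sin(yaw); return R.from_matrix(np.array([[c,s,0],[s,-c,0],[0,0,-1]])).as_quat()
def pose(): return np.array(arm.read_tool_pos()),np.array(arm.read_eef_rot())
E
python3 - <<'E'
from h import *
C=cam('top');s=.64
for n,uv,z in [('tab',(256,350),.15),('ball',(208,342),.14),('yel',(313,333),.1),('red',(260,409),.1),('clevis',(372,265),.1),('wallNL',(412,278),.102),('wallFL',(427,162),.102),('wallFR',(498,172),.102),('wallNR',(482,287),.102),('board',(490,317),.012),('tongue',(385,298),.1)]:
    print(n,plane(C,[np.array(uv)*s],z)[0].round(3))
print(R.from_quat(arm.read_eef_rot()).as_matrix().round(2))
E
```

```text
tab [0.468 0.276 0.15 ]
ball [0.484 0.369 0.14 ]
yel [0.505 0.18  0.1  ]
red [0.363 0.277 0.1  ]
clevis [0.636 0.068 0.1  ]
wallNL [ 0.609 -0.008  0.102]
wallFL [ 0.845 -0.04   0.102]
wallFR [ 0.823 -0.181  0.102]
wallNR [ 0.59  -0.141  0.102]
board [ 0.547 -0.165  0.012]
tongue [0.571 0.043 0.1  ]
[[-0.9   0.44 -0.  ]
 [ 0.44  0.9  -0.  ]
 [-0.   -0.   -1.  ]]
```

```bash
python3 - <<'E'
from h import *
import pickle
out={}
for n,p,yaw in [('stand',(.46,.30,.30),2.7),('mould',(.62,0.0,.33),3.0)]:
    arm.movep(p,down(yaw).tolist()); P=pose(); im=snapshot('wrist'); out[n]=(P,im)
    print(n,arm.read_time(),P[0].round(3),np.round(arm.read_joint_positions(),2))
    cv2.imwrite(f'pics/w_{n}.png',cv2.resize(im,(800,600),interpolation=cv2.INTER_CUBIC))
pickle.dump(out,open('v.pkl','wb'))
E
```

```text
stand 1.4167 [0.459 0.302 0.3  ] [-0.62  0.46 -0.    1.72 -0.    0.95  0.51]
mould 2.7583 [0.62  0.003 0.33 ] [-0.02  0.54 -0.04  1.48  0.02  1.12  1.38]
```

View pics/w_stand.png

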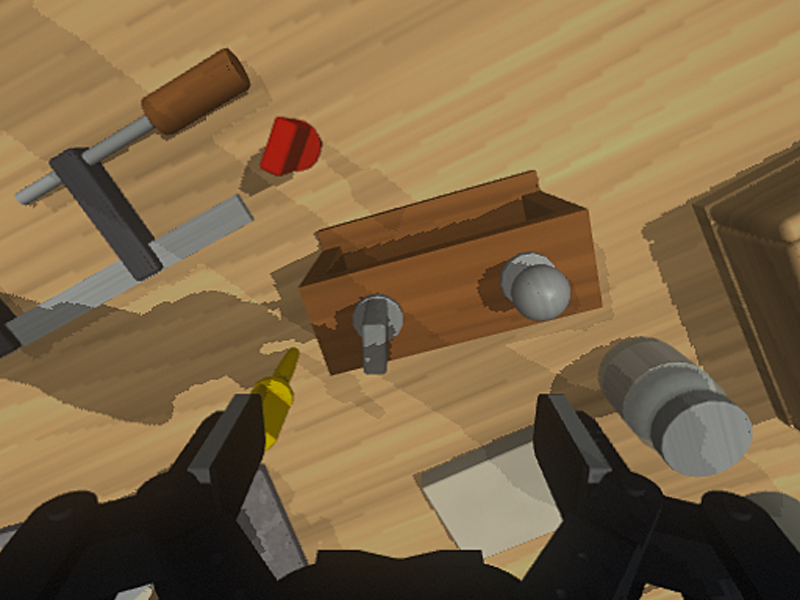

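View pics/w_mould.png

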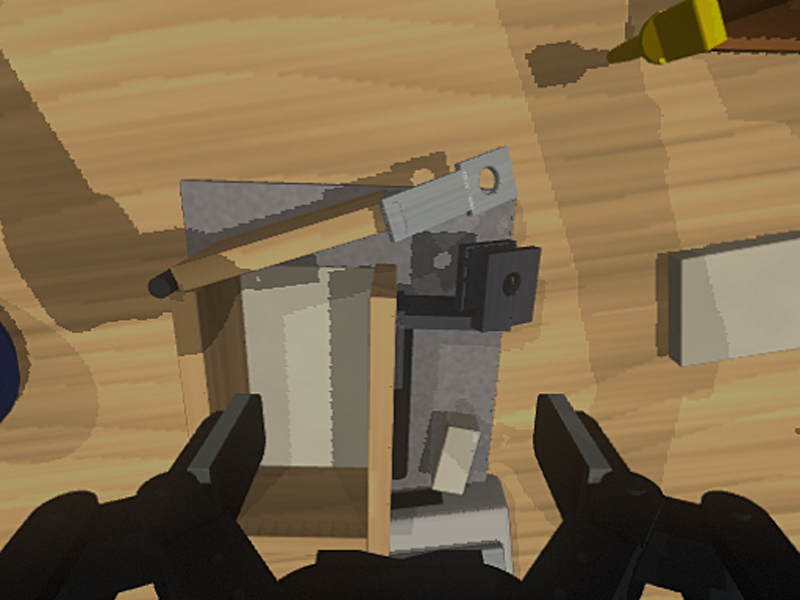

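The stand view (800 px) shows the shelf top corners at (301,287), (588,210), (602,306), (331,375). The tab pin's collar is at (379,318) with its tab top near (375,360), and the ball is at (541,292). In the mould view, the open tongue's hole is at (489,179), the clevis's upper hole at (512,283), the hinge cap at (162,285) and the left wall's near top end at about (384,265). Next I take one close crop of the pin and clevis.

```bash
python3 - <<'E'
from h import *
import pickle
v=pickle.load(open('v.pkl','rb'))
a=v['stand'][1][180:255,190:290]; b=v['mould'][1][85:235,230:360]
a=cv2.resize(a,None,fx=4,fy=4,interpolation=cv2.INTER_CUBIC); b=cv2.resize(b,None,fx=3,fy=4,interpolation=cv2.INTER_CUBIC)
c=np.zeros((600,790,3),np.uint8); c[:300,:400]=a; c[:600,400:790]=b
cv2.imwrite('pics/crop1.png',c)
E
```

```text
(no output)
```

View pics/crop1.png

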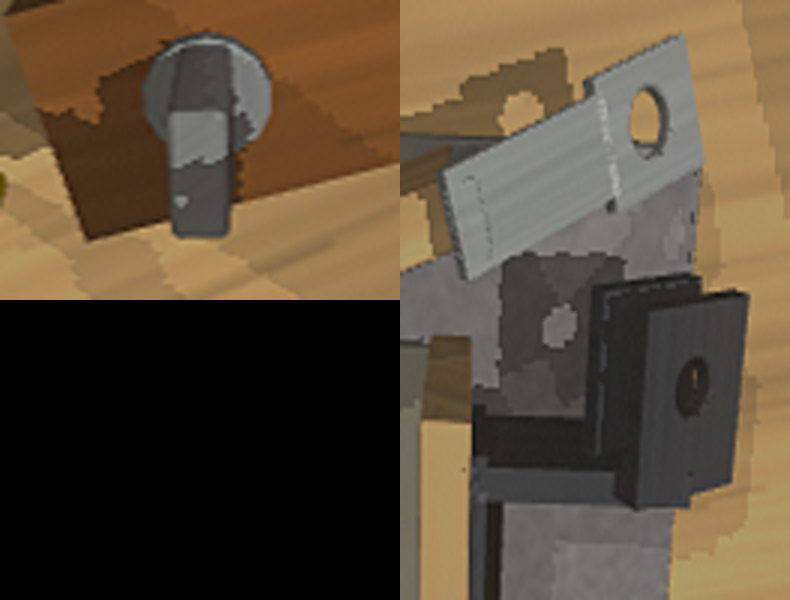

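The crop confirms the flat-tab pin. Its tab top face has corners at (168,112), (226,112), (231,237), (172,237) in the crop. The clevis hole is at (692,387) and the tongue hole at (650,122), so the gate is open.

```bash
python3 - <<'E'
from h import *
import pickle
v=pickle.load(open('v.pkl','rb'))
C=cam('wrist',v['stand'][0]); s=.64
sh=plane(C,np.array([(301,287),(588,210),(602,306),(331,375)])*s,.105); print('shelf',sh.round(4), np.linalg.norm(np.diff(sh,axis=0),axis=1))
u=sh[1]-sh[0]+sh[2]-sh[3];u/=np.linalg.norm(u);c=sh.mean(0);print('holes',c-u*.045,c+u*.045,'yaw u',np.arctan2(u[1],u[0]))
tb=plane(C,np.array([(168,112),(226,112),(231,237),(172,237)])/4+[190,180],.153);print('tab',tb.round(4),tb.mean(0),np.linalg.norm(np.diff(tb,axis=0),axis=1))
w=tb[3]-tb[0]+tb[2]-tb[1];print('tab long dir',np.arctan2(w[1],w[0]))
print('collar',plane(C,[np.array((208,97))/4+[190,180]],.111))
C=cam('wrist',v['mould'][0])
px=np.array([(180,180),(397,265),(372,265),(389,555),(489,476)])*s; px=np.vstack([px,[327.3,181.75]])
z=[.012,.102,.102,.102,.012,.0939]
W=np.array([plane(C,[p],zz)[0] for p,zz in zip(px,z)]);print('mould pts',W.round(4))
M=np.array([(100,-165),(-75,-102),(-57,-102),(-75,120),(-170,135),(-153,-111)])/1e3
i=[0,1,2,5]
A=M[i]-M[i].mean(0);B=W[i,:2]-W[i,:2].mean(0)
th=np.arctan2((A[:,0]*B[:,1]-A[:,1]*B[:,0]).sum(),(A*B).sum());Rm=np.array([[np.cos(th),-np.sin(th)],[np.sin(th),np.cos(th)]])
t=W[i,:2].mean(0)-Rm@M[i].mean(0);print('th',np.degrees(th),'t',t);print('res mm',(1e3*((M@Rm.T+t)-W[:,:2])).round(1))
# gate angle from tongue hole
for zz in(.08,.083):
  h=(plane(C,[(313.3,115.5)],zz)[0,:2]-t)@Rm; d=h-np.array([.066,-.111]);print('hole',h,np.hypot(*d),np.arctan2(-d[1],-d[0]))
print('hinge px',proj(C,[*(Rm@[.066,-.111]+t),.105])/s)
E
```

```text
shelf [[0.4336 0.2499 0.105 ]
 [0.4621 0.4157 0.105 ]
 [0.52   0.4058 0.105 ]
 [0.4922 0.2388 0.105 ]] [0.16825305 0.05875617 0.16934746]
holes [0.46946429 0.28316142 0.105     ] [0.48447654 0.37190054 0.105     ] yaw u 1.4032102824354864
tab [[0.4543 0.2835 0.153 ]
 [0.4591 0.2936 0.153 ]
 [0.4838 0.2828 0.153 ]
 [0.4788 0.2722 0.153 ]] [0.46900415 0.28303466 0.153     ] [0.01119146 0.02699483 0.01180852]
tab long dir -0.422463959275777
collar [[0.46898214 0.28312606 0.111     ]]
mould pts [[ 0.5453 -0.1624  0.012 ]
 [ 0.6141  0.0016  0.102 ]
 [ 0.6118 -0.0145  0.102 ]
 [ 0.8542 -0.0388  0.102 ]
 [ 0.8644  0.0583  0.012 ]
 [ 0.6401  0.0759  0.0939]]
th -98.19930231471433 t [ 0.71498925 -0.0877343 ]
res mm [[ -7.9  -0.8]
 [ 10.7  -0.5]
 [ 10.4  -2.3]
 [ -9.7   8.2]
 [  8.4   3. ]
 [-13.1   3.6]]
hole [-0.13455464 -0.16422332] 0.20749671217277843 0.2594013711339256
hole [-0.1339875  -0.16448738] 0.20701666563958698 0.26133694501329635
hinge px [[178.35164951 267.76533701]]
```

```bash
python3 - <<'E'
from h import *
import pickle
v=pickle.load(open('v.pkl','rb')); s=.64
C=cam('wrist',v['mould'][0])
px=np.array([(180,180),(396,297),(371,297),(389,555),(489,476)])*s; px=np.vstack([px,[327.3,181.75]])
z=[.012,.102,.102,.102,.012,.0939]
W=np.array([plane(C,[p],zz)[0] for p,zz in zip(px,z)])
M=np.array([(100,-165),(-75,-102),(-57,-102),(-75,120),(-170,135),(-153,-111)])/1e3
for i in ([0,1,2,3,4,5],[0,1,2,3,5]):
    A=M[i]-M[i].mean(0);B=W[i,:2]-W[i,:2].mean(0)
    th=np.arctan2((A[:,0]*B[:,1]-A[:,1]*B[:,0]).sum(),(A*B).sum());Rm=np.array([[np.cos(th),-np.sin(th)],[np.sin(th),np.cos(th)]])
    t=W[i,:2].mean(0)-Rm@M[i].mean(0);print('th',th,np.degrees(th),'t',t);print('res mm',(1e3*((M@Rm.T+t)-W[:,:2])).round(1))
for g in(.2,.25,.3,.35):
  r=.211; X=Rm@[.066-r*np.cos(g),-.111-r*np.sin(g)]+t
  print(g,proj(C,[*X,.083])[0],'want 313.3 115.5')
print('hinge px',proj(C,[*(Rm@[.066,-.111]+t),.105])/s, 'clevis web/board')
q=down(th+np.pi/2)
print(W[5],Rm@M[5]+t)
E
```

```text
th -1.7192521715104474 -98.50589334625059 t [ 0.72199909 -0.09103382]
res mm [[-1.3 -3.1]
 [-3.5  0.4]
 [-3.8 -1. ]
 [-2.4  4.2]
 [16.2 -1.2]
 [-5.2  0.8]]
th -1.7393094620045775 -99.65509144003211 t [ 0.72398546 -0.09253216]
res mm [[-0.8 -1. ]
 [ 0.3  0.6]
 [-0.4 -0.7]
 [ 0.7  0.1]
 [21.1 -5.9]
 [ 0.2  1. ]]
0.2 [318.56192691 139.95488121] want 313.3 115.5
0.25 [317.27543316 129.91321886] want 313.3 115.5
0.3 [315.45045506 119.76220949] want 313.3 115.5
0.35 [313.07429636 109.52720546] want 313.3 115.5
hinge px [[179.20717896 279.65736047]] clevis web/board
[0.64006627 0.07592609 0.0939    ] [0.64021841 0.07691719]
```

```bash
cat >>h.py <<'E'
th=-1.7393; Rm=np.array([[np.cos(th),-np.sin(th)],[np.sin(th),np.cos(th)]]); tm=np.array([.72399,-.09253])
def m2w(x,y,z): return np.r_[Rm@[x,y]+tm,z]
R3=R.from_euler('z',th).as_matrix()
bore=R3@[-.5,0,np.sqrt(.75)]   # bore up, world
def gatep(g,r,z): return m2w(.066-r*np.cos(g),-.111-r*np.sin(g),z), down(th+np.pi+g)
def lookq(roll,dist):
    """tool pose putting the wrist camera on the bore line at dist from clevis centre"""
    T=np.array(camera_info('wrist')['T_tool_cam']); Z=-bore
    X=np.cross(Z,[1,0,0]);X/=np.linalg.norm(X);Y=np.cross(Z,X); X,Y=np.cos(roll)*X+np.sin(roll)*Y,-np.sin(roll)*X+np.cos(roll)*Y
    W=np.eye(4);W[:3,:3]=np.c_[X,Y,Z];W[:3,3]=m2w(-.145,-.111,.08)+bore*dist
    W=W@np.linalg.inv(T); return W[:3,3],R.from_matrix(W[:3,:3]).as_quat()
E
python3 - <<'E'
from h import *
g0=.32
p,q=gatep(g0,.095,.142)
arm.move_gripper(.65,30)
arm.movep((p+[0,0,.09]).tolist(),q.tolist()); 
arm.line_to(p.tolist(),.15); print('down',arm.read_ft_force())
arm.move_gripper(0.0,30); print(arm.read_opening(),arm.read_finger_force(),arm.read_time())
for g in(.22,.11,0):
    p,q=gatep(g,.095,.142); arm.line_to(p.tolist(),.06,ori=q.tolist()); print(g,np.round(arm.read_ft_force(),1))
print(arm.read_tool_pos(),p)
arm.move_gripper(.6); arm.line_to((p+[0,0,.06]).tolist(),.2)
print(arm.read_time())
for r in np.arange(0,6.3,.4):
    for d in(.22,.26):
        P,Q=lookq(r,d); j=arm.ik(P.tolist(),Q.tolist())
        if j is not None: print(round(r,1),d,np.round(j,2))
E
```

```text
down [0.17032532 0.04565986 0.96991786]
0.20159794274433582 30.74899435043335 5.275
0.22 [ 0.8 -0.1  5.5]
0.11 [-0.5  0.4  5.3]
0 [0.8 0.3 6.2]
[ 0.62059523 -0.04538201  0.14307484] [ 0.61942563 -0.04532521  0.142     ]
7.1083
0.0 0.22 [-1.06  1.    1.14  1.78 -0.51  0.69 -1.39]
0.0 0.26 [-1.08  0.96  1.15  1.72 -0.43  0.78 -1.46]
0.4 0.22 [-1.12  1.16  1.27  1.71 -0.55  0.82 -1.79]
0.4 0.26 [-1.13  1.08  1.23  1.65 -0.41  0.88 -1.9 ]
0.8 0.22 [-1.09  1.17  1.16  1.58 -0.31  0.93 -2.42]
0.8 0.26 [-1.1   1.14  1.18  1.52 -0.27  1.01 -2.43]
1.2 0.22 [-0.1   1.13 -0.96  1.39  1.28  1.89  2.31]
1.2 0.26 [-0.14  1.09 -0.96  1.33  1.26  1.93  2.35]
1.6 0.22 [-0.19  1.13 -0.77  1.22  1.13  1.88  2.06]
1.6 0.26 [-0.22  1.1  -0.77  1.15  1.12  1.93  2.1 ]
2.0 0.22 [-0.37  1.09 -0.25  1.06  0.74  1.74  1.94]
2.0 0.26 [-0.39  1.07 -0.25  0.99  0.74  1.81  1.98]
2.4 0.22 [-0.36  1.12 -0.16  0.92  0.6   1.79  1.67]
2.4 0.26 [-0.38  1.11 -0.16  0.85  0.6   1.88  1.7 ]
2.8 0.22 [-0.34  1.12 -0.06  0.86  0.44  1.8   1.38]
2.8 0.26 [-0.36  1.11 -0.06  0.78  0.44  1.89  1.4 ]
3.2 0.22 [-0.31  1.08  0.02  0.87  0.29  1.74  1.07]
3.2 0.26 [-0.34  1.07  0.03  0.79  0.28  1.83  1.08]
3.6 0.22 [-0.3   1.01  0.11  0.97  0.15  1.62  0.76]
3.6 0.26 [-0.32  1.    0.12  0.9   0.14  1.71  0.76]
4.0 0.22 [-0.32  0.93  0.22  1.12  0.02  1.44  0.46]
4.0 0.26 [-0.34  0.91  0.23  1.06  0.01  1.53  0.45]
4.4 0.22 [-0.38  0.84  0.35  1.3  -0.09  1.24  0.17]
4.4 0.26 [-0.4   0.82  0.35  1.24 -0.09  1.33  0.15]
4.8 0.22 [-0.48  0.78  0.48  1.47 -0.17  1.03 -0.13]
4.8 0.26 [-0.51  0.75  0.49  1.42 -0.16  1.12 -0.16]
5.2 0.22 [-0.62  0.75  0.62  1.63 -0.24  0.84 -0.46]
5.2 0.26 [-0.65  0.72  0.64  1.57 -0.22  0.93 -0.5 ]
5.6 0.22 [-0.79  0.78  0.81  1.73 -0.32  0.71 -0.8 ]
5.6 0.26 [-0.83  0.75  0.83  1.68 -0.28  0.8  -0.86]
6.0 0.22 [-0.97  0.89  1.01  1.78 -0.43  0.66 -1.14]
6.0 0.26 [-0.99  0.85  1.02  1.72 -0.36  0.75 -1.21]
```

```bash
python3 - <<'E'
from h import *
import pickle
P,Q=lookq(4.4,.24); arm.movep(P.tolist(),Q.tolist()); a=pose(); arm.pause(.3); ps=pose(); im=snapshot('wrist')
print(arm.read_time(),(a[0]-P)*1e3,(ps[0]-P)*1e3)
pickle.dump((ps,im),open('v2.pkl','wb'))
C=cam('wrist',ps); c=m2w(-.145,-.111,.08)
ue,t0,le=[proj(C,c+bore*k)[0] for k in(.016,.003,-.016)]; print('pred upper,tongue,lower',ue,t0,le)
x,y=ue.astype(int); cr=im[max(0,y-75):y+75,max(0,x-100):x+100]; print(max(0,x-100),max(0,y-75))
cv2.imwrite('pics/bore1.png',cv2.resize(cr,None,fx=4,fy=4,interpolation=cv2.INTER_CUBIC))
E
```

```text
8.075 [-0.59626848  1.38264595 -2.05496834] [-0.2473136  -2.02196924  0.06850319]
pred upper,tongue,lower [256.89103689 189.93829823] [256.82956622 190.01499262] [256.75100762 190.11300691]
156 114
```

View pics/bore1.png

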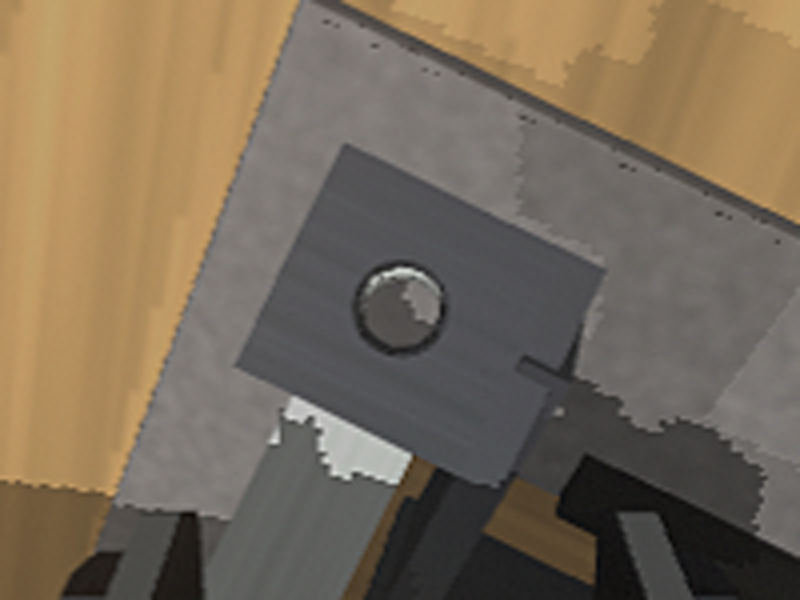

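The bore view shows the upper ear's hole at crop (400,307), against a predicted (404,304). The tongue's hole lies nearly under it, with a bright sliver about 2 mm wide at (400,275), so the gate is shut. Next I fetch the pin.

```bash
cat >>h.py <<'E'
def insq(roll):
    Z=-bore; X=np.cross([0,1,0],Z);X/=np.linalg.norm(X);Y=np.cross(Z,X)
    X,Y=np.cos(roll)*X+np.sin(roll)*Y,-np.sin(roll)*X+np.cos(roll)*Y
    return R.from_matrix(np.c_[X,Y,Z]).as_quat()
def go(p,q=None,v=.1,n=2):
    """line with correction of the steady error"""
    p=np.array(p); cmd=p.copy()
    for i in range(n):
        arm.line_to(cmd.tolist(),v,ori=None if q is None else list(q)); arm.pause(.2)
        e=p-np.array(arm.read_tool_pos()); cmd=cmd+e
    return e*1e3
E
python3 - <<'E'
from h import *
import pickle
ps,im=pickle.load(open('v2.pkl','rb')); C=cam('wrist',ps); c=m2w(-.145,-.111,.08)
o,D=ray(C,[(156+100,114+307/4)]); D=D[0]; u=c+bore*.016
X=o+D*(((u-o)@bore)/(D@bore)); print('shift mm',(X-u)*1e3); np.save('up.npy',X)
P=np.array([.469,.283,.189]); q=down(2.719)
arm.move_gripper(.6,60)
arm.movep((P+[0,0,.08]).tolist(),q.tolist())
print('err',go(P,None,.12)); print(arm.read_ft_force())
arm.move_gripper(0,60); print(arm.read_opening(),arm.read_finger_force(),pose()[0],arm.read_ft_force(),arm.read_time())
arm.line_to((P+[0,0,.15]).tolist(),.2); print('lift',arm.read_ft_force(),arm.read_opening(),arm.read_time())
for r in np.arange(-3.2,3.2,.4):
    Q=insq(r).tolist(); js=[arm.ik((X+bore*s).tolist(),Q) for s in(.084,.194,.28)]
    if all(j is not None for j in js): print(round(r,1),np.round(js[0],2),np.round(js[2],2))
E
```

```text
shift mm [-0.43956802 -0.64770911  0.41122021]
err [0.39780017 0.22709017 0.78795984]
[-0.52829056 -0.22614726  0.46371487]
0.13591499347642638 58.510839343070984 [0.46868737 0.28281312 0.18827685] [0.28624375 0.16522833 0.79107662] 11.2667
lift [ 0.34727449 -0.42817639 -2.67771915] 0.13087914478349288 12.1667
-3.2 [-0.79  1.05  0.91  1.42 -0.29  1.12 -1.48] [-0.82  0.94  0.92  1.04 -0.19  1.57 -1.58]
-2.8 [-0.82  1.1   1.02  1.42 -0.4   1.14 -1.79] [-0.84  0.97  1.01  1.04 -0.26  1.58 -1.93]
-2.4 [-0.85  1.15  1.13  1.42 -0.5   1.18 -2.1 ] [-0.87  1.01  1.13  1.04 -0.36  1.6  -2.26]
-2.0 [-0.19  0.9  -0.35  1.39  0.71  1.32  2.8 ] [-0.13  0.95 -0.96  1.01  1.    1.94  2.74]
-1.6 [-0.25  0.88 -0.23  1.4   0.63  1.27  2.46] [-0.36  0.82 -0.29  1.02  0.59  1.7   2.56]
-1.2 [-0.3   0.88 -0.13  1.4   0.57  1.24  2.11] [-0.4   0.82 -0.2   1.02  0.53  1.68  2.2 ]
-0.8 [-0.36  0.87 -0.01  1.4   0.49  1.2   1.77] [-0.44  0.81 -0.08  1.02  0.46  1.65  1.84]
-0.4 [-0.42  0.87  0.1   1.4   0.41  1.17  1.43] [-0.49  0.81  0.03  1.02  0.39  1.63  1.49]
-0.0 [-0.47  0.88  0.2   1.41  0.33  1.15  1.09] [-0.53  0.81  0.12  1.03  0.34  1.61  1.13]
0.4 [-0.51  0.89  0.28  1.41  0.27  1.13  0.74] [-0.57  0.82  0.22  1.03  0.28  1.6   0.77]
0.8 [-0.55  0.9   0.36  1.41  0.21  1.12  0.39] [-0.61  0.82  0.32  1.03  0.22  1.59  0.41]
1.2 [-0.59  0.91  0.43  1.41  0.15  1.11  0.04] [-0.65  0.83  0.41  1.03  0.16  1.58  0.05]
1.6 [-0.63  0.93  0.53  1.41  0.07  1.1  -0.29] [-0.69  0.85  0.53  1.03  0.08  1.57 -0.29]
2.0 [-0.68  0.96  0.63  1.41 -0.03  1.09 -0.61] [-0.73  0.87  0.63  1.04  0.01  1.56 -0.64]
2.4 [-0.71  0.98  0.71  1.41 -0.1   1.1  -0.95] [-0.76  0.89  0.72  1.04 -0.05  1.56 -1.  ]
2.8 [-0.76  1.02  0.82  1.42 -0.21  1.11 -1.26] [-0.8   0.92  0.84  1.04 -0.14  1.57 -1.33]
```

```bash
python3 - <<'E'
from h import *
import pickle
X=np.load('up.npy'); q=insq(.8)
arm.movep((X+bore*.27).tolist(),q.tolist())
print('err',go(X+bore*(.154+.015),q,.15),arm.read_ft_force(),arm.read_opening())
ps=pose(); im=snapshot('wrist'); pickle.dump((ps,im),open('v3.pkl','wb')); C=cam('wrist',ps)
Tz=R.from_quat(ps[1]).as_matrix()[:,2]; print('axis err mrad',1e3*np.linalg.norm(np.cross(Tz,-bore)),arm.read_time())
pr=proj(C,[ps[0]+Tz*.154,ps[0]+Tz*.124,ps[0]+Tz*.084,X]); x,y=pr[0].astype(int); print('tip,taper,collar,hole',pr,[x-100,y-75])
print((pr-[x-100,y-75])*4)
cv2.imwrite('pics/pre.png',cv2.resize(im[y-75:y+75,x-100:x+100],None,fx=4,fy=4,interpolation=cv2.INTER_CUBIC))
E
```

```text
err [0.37149904 0.80938324 1.01663107] [ 0.12657661 -0.56508886 -1.25520339] 0.1329336874439654
axis err mrad 0.09264004999420393 14.5583
tip,taper,collar,hole [[257.01490689 199.92442081]
 [257.3128304  215.21373722]
 [257.86292111 243.42432986]
 [257.31277976 194.15482512]] [np.int64(157), np.int64(124)]
[[400.05962755 303.69768323]
 [401.2513216  364.85494887]
 [403.45168445 477.69731942]
 [401.25111904 280.61930046]]
```

View pics/pre.png

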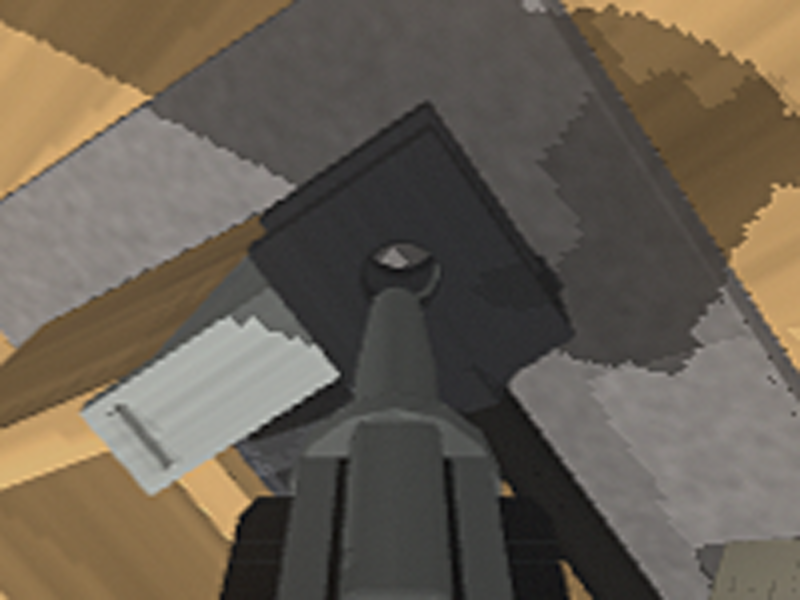

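The tip (crop (400,304)) lines up with the hole (centre about (400,280), as predicted), with the tongue's hole below it. I now insert with force monitoring.

```bash
cat >ins.py <<'E'
from h import *
def insert(s0,s1,off,lim=14,step=.003,F0=None,corr=None,track=0.0):
    """advance the tip from s0 to s1 (m above upper ear along bore); stop at axial force lim"""
    X=np.load('up.npy'); s=s0; off=np.array(off,float)
    while s>s1+1e-6:
        s=max(s1,s-step); arm.line_to((X+corr+off+bore*(.154+s)).tolist(),.03)
        F=np.array(arm.read_ft_force())-F0; fa=F@bore; fl=F-fa*bore
        off=off+track*fl*1e-3
        e=np.array(arm.read_tool_pos())-(X+bore*.154); sa=e@bore
        print(f's {s*1e3:.0f} real {sa*1e3:.1f} lat {np.round((e-sa*bore)*1e3,1)} fa {fa:.1f} fl {np.round(fl,1)}')
        if fa>lim: print('STOP'); break
    return s,off
E
python3 - <<'E'
from ins import *
import json
F0=np.mean([arm.read_ft_force() for _ in range(5)],0)
corr=np.array([.4,.8,1.0])*1e-3
s,off=insert(.015,-.070,[0,0,0],F0=F0,corr=corr,track=.05)
json.dump([s,off.tolist(),F0.tolist()],open('st.json','w')); print(arm.read_time())
E
```

```text
s 12 real 13.2 lat [ 0.3  0.2 -0.1] fa -0.3 fl [ 0.2 -0.6  0.3]
s 9 real 9.9 lat [ 0.2  0.1 -0.1] fa -0.8 fl [ 0.3 -1.2  0.6]
s 6 real 7.0 lat [ 0.2  0.  -0. ] fa -0.4 fl [ 0.2 -0.6  0.3]
s 3 real 4.0 lat [ 0.2 -0.  -0. ] fa 0.2 fl [ 0.4 -0.9  0.5]
s 0 real 1.0 lat [ 0.2 -0.1  0. ] fa -0.2 fl [ 0.  -0.8  0.4]
s -3 real -2.0 lat [ 0.3 -0.1  0. ] fa 0.7 fl [ 0.6 -0.9  0.4]
s -6 real -5.0 lat [ 0.3 -0.1  0. ] fa 0.7 fl [ 0.5 -1.   0.5]
s -9 real -8.0 lat [ 0.3 -0.2  0.1] fa 0.6 fl [ 1.1 -1.   0.5]
s -12 real -11.0 lat [ 0.4 -0.2  0.1] fa -0.5 fl [-0.  -1.1  0.6]
s -15 real -14.0 lat [ 0.4 -0.3  0.1] fa -0.4 fl [ 0.9 -1.5  0.8]
s -18 real -17.0 lat [ 0.4 -0.4  0.2] fa 0.1 fl [ 0.4 -0.6  0.3]
s -21 real -20.0 lat [ 0.4 -0.3  0.1] fa 0.5 fl [ 1.  -0.8  0.3]
s -24 real -23.0 lat [ 0.4 -0.3  0.1] fa 0.4 fl [ 0.5 -1.1  0.6]
s -27 real -26.0 lat [ 0.4 -0.2  0.1] fa -0.7 fl [-0.1  0.3 -0.1]
s -30 real -29.0 lat [ 0.4 -0.1  0. ] fa -0.3 fl [ 0.3 -0.3  0.2]
s -33 real -32.0 lat [ 0.4  0.  -0. ] fa -1.5 fl [-0.5  0.4 -0.2]
s -36 real -35.0 lat [ 0.4 -0.  -0. ] fa -1.4 fl [ 0.3  2.1 -1.2]
s -39 real -38.0 lat [ 0.4  0.  -0.1] fa 0.6 fl [-1.4  2.  -1. ]
s -42 real -41.0 lat [ 0.4  0.  -0.1] fa -0.9 fl [-0.5  1.7 -0.9]
s -45 real -44.0 lat [ 0.4  0.  -0.1] fa -0.3 fl [-0.8  3.1 -1.7]
s -48 real -46.9 lat [ 0.4  0.1 -0.1] fa 1.1 fl [-1.2  1.9 -1. ]
s -51 real -49.9 lat [ 0.4  0.1 -0.1] fa 1.0 fl [-0.1  2.4 -1.4]
s -54 real -53.0 lat [ 0.4  0.2 -0.1] fa 0.5 fl [-1.   2.6 -1.4]
s -57 real -56.1 lat [ 0.4  0.2 -0.2] fa 1.1 fl [ 0.5  1.4 -0.9]
s -60 real -59.1 lat [ 0.4  0.3 -0.2] fa -0.1 fl [ 0.3  1.6 -1. ]
s -63 real -62.1 lat [ 0.4  0.3 -0.2] fa 1.5 fl [-0.2  1.6 -0.9]
s -66 real -65.1 lat [ 0.4  0.3 -0.2] fa 1.7 fl [ 0.4  2.1 -1.2]
s -69 real -68.2 lat [ 0.5  0.4 -0.3] fa 1.0 fl [ 0.6  0.9 -0.6]
s -70 real -68.8 lat [ 0.5  0.4 -0.3] fa 1.2 fl [-0.   0.1 -0. ]
21.8083
```

Very smooth. I continue in fine steps until the collar seats, with a light stop force.

```bash
python3 - <<'E'
from ins import *
import json
s,off,F0=json.load(open('st.json')); F0=np.array(F0)
s,off=insert(s,-.0755,off,lim=9,step=.0006,F0=F0,corr=np.array([.4,.8,1.0])*1e-3,track=.05)
json.dump([s,off.tolist(),F0.tolist()],open('st.json','w')); print(arm.read_time())
E
```

```text
s -71 real -69.2 lat [ 0.5  0.4 -0.3] fa 3.5 fl [-1.1 -0.4  0.3]
s -71 real -69.9 lat [ 0.5  0.5 -0.3] fa 2.4 fl [ 0.  -0.8  0.4]
s -72 real -70.6 lat [ 0.5  0.5 -0.3] fa 2.3 fl [ 0.8 -0.8  0.4]
s -72 real -70.6 lat [ 0.5  0.5 -0.3] fa 4.9 fl [-1.9 -1.   0.8]
s -73 real -70.6 lat [ 0.5  0.4 -0.3] fa 8.5 fl [-2.2 -2.2  1.5]
s -74 real -70.6 lat [ 0.4  0.4 -0.3] fa 10.1 fl [-1.9 -1.6  1.1]
STOP
23.3083
```

```bash
python3 - <<'E'
from h import *
X=np.load('up.npy'); p=np.array(arm.read_tool_pos())
arm.line_to((p+bore*.0005).tolist(),.03)
arm.move_gripper(.45); arm.pause(.2); print(np.round(arm.read_ft_force(),1))
p=np.array(arm.read_tool_pos()); arm.line_to((p+bore*.13).tolist(),.15)
arm.line_to((p+bore*.13+[-.08,-.02,.05]).tolist(),.2); arm.pause(.2)
ps=pose(); im=snapshot('wrist'); C=cam('wrist',ps)
print('pred collar',proj(C,[X,X+bore*.048])/.64,arm.read_time())
cv2.imwrite('pics/end_w.png',cv2.resize(im,(800,600),interpolation=cv2.INTER_CUBIC))
sd=snapshot('side'); cv2.imwrite('pics/end_s.png',cv2.resize(sd[150:330,130:370],(800,600),interpolation=cv2.INTER_CUBIC))
E
```

```text
[-0.1  0.2  0.1]
pred collar [[524.43476562 311.36839559]
 [544.51728357 339.51986385]] 26.0333
```

View pics/end_w.png

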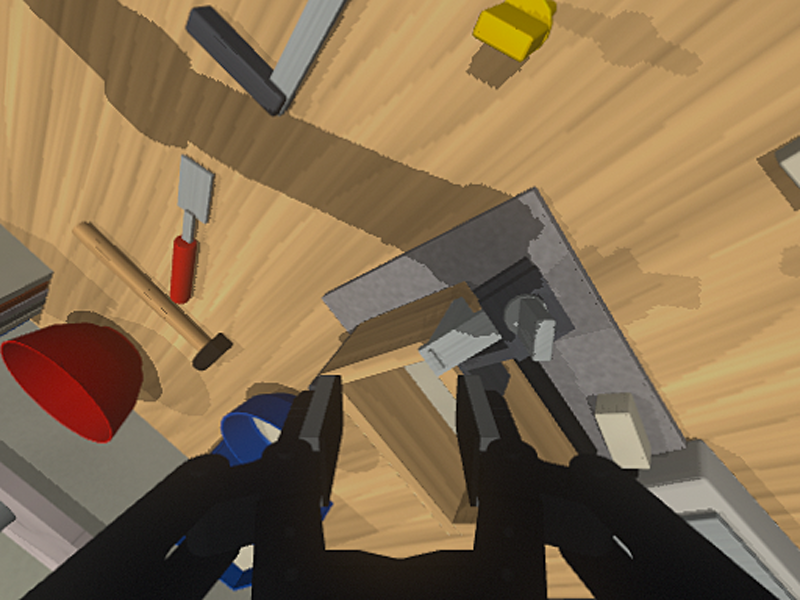

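View pics/end_s.png

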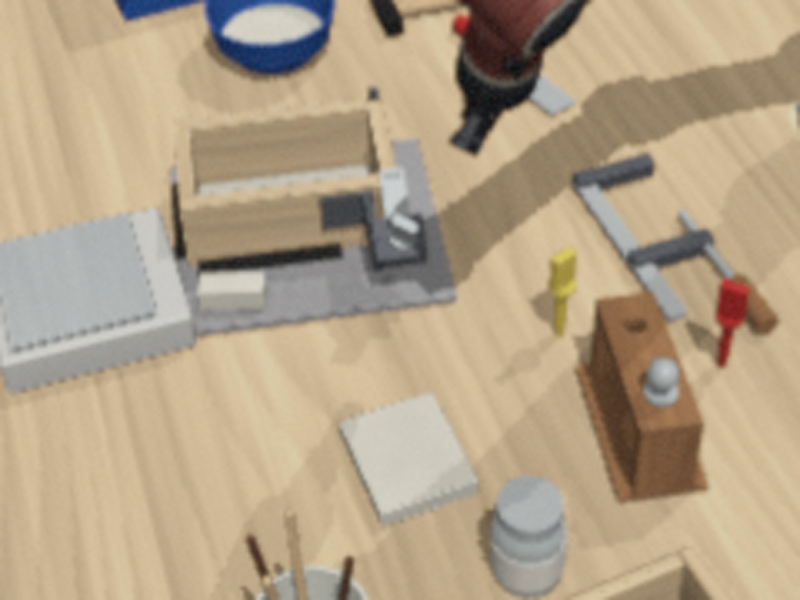

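The wrist view shows the pin seated in the clevis, with its collar at (525,312) against a predicted (524,311) and its tab at (545,340). The board is shut. The side view shows the pin in the clevis at (403,230), the stout pin still in the stand at (660,380), and the bystanders in place.

```bash
python3 -c "
from station import ticket
print(ticket.finish_job())"
```

```text
the job is handed in; nothing more can be done
None
```

The job is handed in: the end board is shut, the slim tab pin is seated with its collar on the upper ear and released, and the stout pin and the bystanders in view were left where they were; the robot's clock read about 26 s.

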